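# Get the probe thermometer out from behind the cooling jam jars

### The job

Three jam jars cooling on cork mats stand in front of the thermometer dock. Stand all three upright on the wooden board; once they are there, draw the orange probe thermometer straight out of its dock by its head and lay it flat, display up, wholly inside the grey tray; then put each jar back in the middle of the same mat it came from. Set everything down gently, never tip a jar, and leave the white-lidded jar beside the dock alone.

Things in the scene. Friction and masses are not known exactly. Their poses are not given: they have to be found in the camera images.
- jar_red_c (a point): centre (half-way up) of a closed glass jam jar with a red screw lid and dark red jam, blank paper label; upright cylinder 56 mm across, 92 mm tall, about 0.32 kg, lid (54 mm across) the top 14 mm. z is up. At the start it stands on one of the three cork mats (which one varies)
- jar_yellow_c (a point): centre (half-way up) of a closed glass jam jar with a yellow screw lid and orange jam, blank paper label; upright cylinder 56 mm across, 92 mm tall, about 0.32 kg, lid (54 mm across) the top 14 mm. z is up. At the start it stands on one of the three cork mats (which one varies)
- jar_green_c (a point): centre (half-way up) of a closed glass jam jar with a green screw lid and green jam, blank paper label; upright cylinder 56 mm across, 92 mm tall, about 0.32 kg, lid (54 mm across) the top 14 mm. z is up. At the start it stands on one of the three cork mats (which one varies)
- mat_near: round cork mat, 84 mm across, 5 mm thick, fixed; the one of the three nearest the robot, about 192 mm in front of the dock's mouth, straight ahead of the thermometer. Origin: centre of its underside, on the worktop
- mat_left: round cork mat, 84 mm across, 5 mm thick, fixed; left one (seen from the robot) of the two beside each other, about 105 mm in front of the dock's mouth. Origin: centre of its underside, on the worktop
- mat_right: round cork mat, 84 mm across, 5 mm thick, fixed; right one (seen from the robot) of the two beside each other, about 105 mm in front of the dock's mouth. Origin: centre of its underside, on the worktop
- thermo_c (a point): centre of a probe thermometer's orange head, 50 (x) x 26 x 28 mm, display up. x runs along the probe into the dock: collar 25 mm long, 18 wide, 16 tall, then probe 106 mm, 5 thick, axis 12 mm above the head's underside. 90 g. Only the head sticks out of the dock, 14 mm above the worktop on a 20 mm wide lip. Sprung cheeks grip the collar: draw level along -x, 3-8 N, wiggling; tip free after 133 mm
- board: pale wooden board, 310 mm long (its x), 140 mm wide (y), 18 mm thick, flat top, fixed; the side area for the jars. Origin: centre of its underside, on the worktop. Board and tray may change sides
- tray: grey open plastic tray, 310 mm long (its x), 140 mm wide (y), rim 26 mm high, walls and floor 3 mm thick, empty, fixed. Origin: centre of its underside, on the worktop
- jar_plum_c (a point): centre (half-way up) of another jam jar of the same size, with a white lid and dark purple jam, on the bare worktop beside the thermometer's dock (white box 140 mm long, 70 wide, 56 tall, screwed down, its mouth towards the robot); it is not in the way and stays where it is
Mind the look-alikes: they are no part of the job. Leave any blue look-alike of the part that bears jar_green_c alone.

How it is judged:
On the way, in this order (a step that is already met when the one before it is completed fails the run):
1. all three jars from the cork mats stand upright on the wooden board (x of jar_red_c in the frame of board between -0.14 and 0.14 m and y of jar_red_c in the frame of board between -0.06 and 0.06 m and z of jar_red_c in the frame of board between 0.058 and 0.069 m and angle between each of jar_red_c, jar_yellow_c, jar_green_c's own z axis and vertical below 0.08 rad and linear speed of each of jar_red, jar_yellow, jar_green below 0.03 m/s and x of jar_yellow_c in the frame of board between -0.14 and 0.14 m and y of jar_yellow_c in the frame of board between -0.06 and 0.06 m and z of jar_yellow_c in the frame of board between 0.058 and 0.069 m and x of jar_green_c in the frame of board between -0.14 and 0.14 m and y of jar_green_c in the frame of board between -0.06 and 0.06 m and z of jar_green_c in the frame of board between 0.058 and 0.069 m), for 0.2 s.
2. with the jars still on the board, the thermometer lies flat in the tray, display up (all of step 1 and x of thermo_c in the frame of tray between -0.135 and 0.135 m and y of thermo_c in the frame of tray between -0.06 and 0.06 m and z of thermo_c in the frame of tray between 0.012 and 0.022 m and angle between thermo_c's own z axis and vertical below 0.06 rad and linear speed of thermo below 0.03 m/s), for 0.2 s.
At the end, for the whole second after the job is handed in: the thermometer lies level (within 0.06 rad), display up, its head on the tray's floor inside the rim; each of the three jars stands upright within 15 mm of where it stood at the start, on its own mat; all at rest (x of thermo_c in the frame of tray between -0.135 and 0.135 m and y of thermo_c in the frame of tray between -0.06 and 0.06 m and z of thermo_c in the frame of tray between 0.012 and 0.022 m and angle between thermo_c's own z axis and vertical below 0.06 rad and linear speed of each of thermo, jar_red, jar_yellow, jar_green below 0.03 m/s and distance of each of jar_red_c, jar_yellow_c, jar_green_c from where it was at the start of the episode below 0.015 m and angle between each of jar_red_c, jar_yellow_c, jar_green_c's own z axis and vertical below 0.08 rad); the robot touches nothing.
It fails at once if one of the three jars is tipped by more than 0.6 rad (angle between any of jar_red_c, jar_yellow_c, jar_green_c's own z axis and vertical above 0.6 rad).
It fails at once if a jar is dropped or set down hard (moving faster than 0.5 m/s with its foot less than 30 mm above the worktop) ((height (world z) of jar_red_c below 0.076 m and linear speed of jar_red above 0.5 m/s) or (height (world z) of jar_yellow_c below 0.076 m and linear speed of jar_yellow above 0.5 m/s) or (height (world z) of jar_green_c below 0.076 m and linear speed of jar_green above 0.5 m/s)).
It fails at once if the thermometer is dropped (faster than 0.5 m/s with its centre less than 35 mm above the worktop) (height (world z) of thermo_c below 0.035 m and linear speed of thermo above 0.5 m/s).
It fails at once if the white-lidded jar beside the dock is moved by more than 20 mm (distance of jar_plum_c from where it was at the start of the episode above 0.02 m).
It also fails if it takes over 144 s, if anything falls off the work surface, if the arm or the gripper's body presses on something with over 40 N, if the wrist force passes 120 N, or if a joint passes its speed limit or range.

### The arm

A 7-joint arm with a two-finger parallel gripper is mounted at the origin on the work surface. World frame = base frame: x ahead of the robot, y to its left, z up, the work surface at z = 0. Lengths are in m, angles in rad, forces in N, time in s.
With the tool pointing down it reaches from about 0.425 to 0.95 m from the base axis. Payload 4.7 kg.
Tool frame: the origin (TCP) lies midway between the tips of the shut fingers; the grasp point (between the pads) lies manip.grip_depth behind it (manip.grip_depth is the distance from the TCP to the grasp point, in m); z points along the fingers, y is the line along which they close (so a half turn about z gives the same grasp; the last joint's range is limited). The gripper opens to 87 mm and grips with 3 to 60 N. Pads are 19 mm wide; open, the fingers measure 117 mm over their backs; the gripper's body (75 mm by 190 mm) begins 51 mm behind the grasp point.
Start: joints at [1.109, 0.469, -0.049, 1.532, 0.024, 1.141, -0.082], TCP at [0.283, -0.613, 0.223] pointing down, gripper open.
Joint ranges: [-2.59, 2.59], [-0.33, 1.99], [-1.39, 1.29], [0.1, 2.45], [-1.04, 4.18], [0.21, 1.99], [-2.66, 2.66]. Speed limits (rad/s): [2.57, 2.57, 3.14, 3.14, 3.14, 3.14, 3.14].

### API

Orientations are given as a rotation vector (axis times angle).
In Python, from plant import observe, optics, workorder, manip gives the robot as it stands. The module is installed in compiled form; this text tells all that it offers.
- The arm moves only by the tool play_rows, never from a script. Its argument "motion" is a list of rows, each a list of 3 entries, a list of its own where there are three numbers: the opening, from 0 (shut) to 1 (fully open), then the shift along the world's x, y, z in mm, then the turn about the world's z in rad. A call has exactly 8 rows; each row is the pose to reach, as a shift and turn from the pose commanded when the call began; what a row does not reach only later rows make up. A row lasts 1/8 s, in which the tool goes at most 62.5 mm and 10.7 degrees, less where a joint would pass 70% of its speed; a pose out of reach is approached as far as the arm can. A call with a gripper value outside its range is refused whole. The fingers move at their own pace and stop on an object; "newtons" is the grip in N (left out, the last holds). Time passes only in rows, so rows that repeat a pose let the fingers close, or fill a call up. It gives the time, the measured TCP pose, the force, the opening and the grip force at its end, in the units of the state.
- observe(): the state, without advancing time (a new reading comes with each control period).
- optics.get_image(name): name is "side" or "top"; returns a dict with "img" (384x512x3 uint8, blue, green, red), "fx", "fy", "cx", "cy" (pixels), "rvec" (rotation vector, rad) and "tvec" (3), from world to camera coordinates, as OpenCV has them. Camera axes: x right, y down, z forward; pixel columns grow to the right and rows downward; lengths in m; the calibration is good to about 2 mm. A picture is of the moment at which its call begins. There is no depth.
- workorder.finish_job(): hands the job in; it is judged then, once.
The state is a dict: "t": time; "joints": joint angles; "joint_velocities": joint speeds; "joint_torque": joint torques, N m; "ee_pos": TCP position; "ee_rot": TCP orientation; "contact_force": force on the tool from outside, world axes, zero at the start; "moment": the same for the moment, N m; "opening": finger opening in m; "grasp_force": force on a finger pad.
Only numpy, scipy, OpenCV 4.12 (cv2) and the standard library are available. Lean on these libraries where they do the work, as an engineer would, in place of code of your own. Each camera call takes 0.05 s, during which the arm holds its last target. There are 200 camera calls.

## Working session

There is one attempt and no reset: what is moved stays moved. The work goes in short steps, Python scripts to look and compute and a tool call to move; the robot and the scene stay as the last step left them, time stands still between calls to the robot, and variables do not carry over. Pictures are saved under pics/ and viewed, at most 14 in all, crops included, and the job is handed in when it is done.

Besides the shell and the picture viewer there is one more tool, called by a JSON object that holds its "method" and its "body", one argument or row to a line. play_rows: Moves the arm, as the interface text tells. Its arguments: {"type":"object","properties":{"motion":{"type":"array"},"newtons":{"type":"number"}},"required":["motion"]}

```bash
mkdir -p pics; cat > h.py <<'E'
import numpy as np, cv2
from plant import observe, optics, workorder, manip
def shot(n,save=None):
    d=optics.get_image(n)
    if save: cv2.imwrite('pics/'+save,d['img'])
    return d
def cam(d):
    R=cv2.Rodrigues(np.array(d['rvec'],float))[0];t=np.array(d['tvec'],float).ravel()
    K=np.array([[d['fx'],0,d['cx']],[0,d['fy'],d['cy']],[0,0,1]]);return K,R,t
def ray(d,u,v):
    K,R,t=cam(d);r=R.T@np.linalg.inv(K)@np.array([u,v,1.]);return -R.T@t,r/np.linalg.norm(r)
def onz(d,u,v,z):
    c,r=ray(d,u,v);return c+r*(z-c[2])/r[2]
def proj(d,p):
    K,R,t=cam(d);q=K@(R@np.array(p)+t);return q[:2]/q[2]
def cross(a,b):
    (c1,r1),(c2,r2)=a,b
    s=np.linalg.lstsq(np.c_[r1,-r2],c2-c1,rcond=None)[0]
    p,q=c1+s[0]*r1,c2+s[1]*r2;return (p+q)/2,np.linalg.norm(p-q)
E
python3 - <<'E'
from h import *
for n in('side','top'):
    d=shot(n,n+'0.png');print(n,d['fx'],d['cx'],d['cy'],ray(d,256,192))
s=observe();print({k:np.round(v,3) for k,v in s.items()});print(manip.grip_depth)
E
```

```text
side 440.8594572624439 249.7311948710263 199.0493645521149 (array([0.51216413, 0.77594135, 0.62951254]), array([ 0.06922369, -0.83066249, -0.55245626]))
top 373.5004934180324 254.40919513641526 192.1976255878197 (array([0.49242137, 0.00424294, 0.99738378]), array([ 0.09377499,  0.00756912, -0.99556464]))
{'t': np.float64(0.1), 'joints': array([ 1.109,  0.469, -0.049,  1.534,  0.024,  1.141, -0.082]), 'joint_velocities': array([-0.001, -0.002,  0.   , -0.003,  0.   ,  0.   , -0.001]), 'joint_torque': array([ 0.0000e+00, -5.0917e+01, -8.1000e-02, -2.3683e+01, -6.1000e-02,
        3.5000e-02,  0.0000e+00]), 'ee_pos': array([ 0.283, -0.612,  0.222]), 'ee_rot': array([-3.067e+00, -6.740e-01,  1.000e-03]), 'contact_force': array([-0.523,  1.123, -0.179]), 'moment': array([ 0.036, -0.037, -0.074]), 'grasp_force': np.float64(0.0), 'opening': np.float64(0.087)}
0.0187
```

View pics/side0.png

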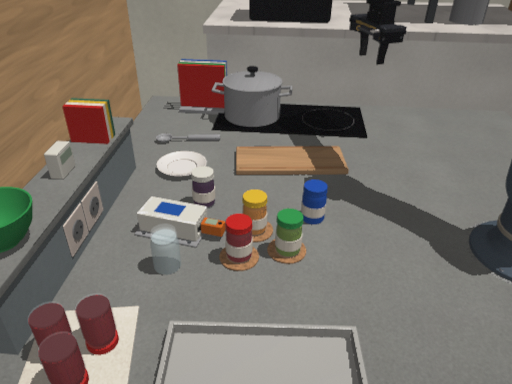

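View pics/top0.png

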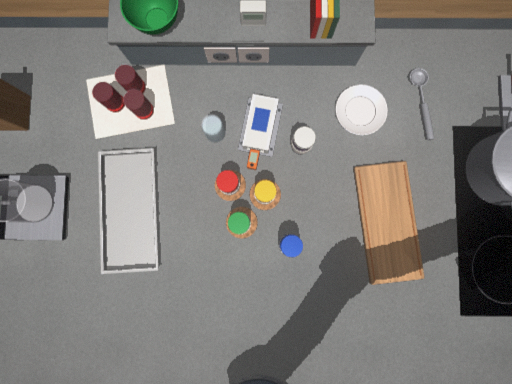

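Side view: red jar at (239,240), yellow (255,212), green (289,234), blue decoy (314,200), orange head (213,227). Top view: red lid (228,182), yellow (265,192), green (239,223), white-lidded jar (304,138), head (253,159), tray on the left (+y), board on the right (-y).

```bash
cat > m.py <<'E'
from h import *
def blob(d,lo,hi,box,wrap=False):
    h=cv2.cvtColor(d['img'],cv2.COLOR_BGR2HSV)
    m=cv2.inRange(h,lo,hi)
    if wrap: m|=cv2.inRange(h,(174,lo[1],lo[2]),(180,255,255))
    k=np.zeros_like(m);x0,y0,x1,y1=box;k[y0:y1,x0:x1]=m[y0:y1,x0:x1]
    c=max(cv2.findContours(k,cv2.RETR_EXTERNAL,cv2.CHAIN_APPROX_NONE)[0],key=cv2.contourArea)
    return c
def cen(c):
    M=cv2.moments(c);return M['m10']/M['m00'],M['m01']/M['m00']
E
python3 - <<'E'
from m import *
s=shot('side');t=shot('top')
C={'red':((0,150,100),(6,255,255),True),'yellow':((20,150,120),(32,255,255),False),'green':((50,120,50),(75,255,255),False)}
tb={'red':(210,165,245,200),'yellow':(248,175,282,210),'green':(220,205,255,240)}
sb={'red':(220,210,258,240),'yellow':(240,185,272,212),'green':(272,205,308,233)}
for n in C:
    lo,hi,w=C[n]
    a=blob(t,lo,hi,tb[n],w);b=blob(s,lo,hi,sb[n],w)
    (u,v),r=cv2.minEnclosingCircle(a);ca=cen(a);x,y,ww,hh=cv2.boundingRect(b)
    print(n,'top',np.round(ca,1),round(r,1),'side bb',x,y,ww,hh, 'z=.097:',np.round(onz(t,*ca,.095),4))
    # triangulate lid top centre: top-view centroid vs side view top-ellipse centre (widest row)
    e=cv2.fitEllipse(b) 
    p,g=cross(ray(t,*ca),ray(s,x+ww/2-.5,cen(b)[1]));print('   tri lid',np.round(p,4),round(g,4))
a=blob(t,(8,150,100),(18,255,255),(240,140,265,175));print('head top',cen(a),cv2.minAreaRect(a),np.round(onz(t,*cen(a),.042),4))
b=blob(s,(5,150,80),(18,255,255),(198,212,228,240));print('head side',cen(b),cv2.boundingRect(b))
p,g=cross(ray(t,*cen(a)),ray(s,*cen(b)));print('tri head',p,g)
big=lambda im,x0,y0,x1,y1,f:cv2.resize(im[y0:y1,x0:x1],None,fx=f,fy=f,interpolation=cv2.INTER_CUBIC)
cv2.imwrite('pics/tc.png',big(t['img'],200,85,330,235,4))
cv2.imwrite('pics/sc.png',big(s['img'],130,160,330,280,4))
# axis of dock & mats
for z,box in((.056,(235,90,290,160)),):
    h=cv2.cvtColor(t['img'],cv2.COLOR_BGR2HSV)
    k=cv2.inRange(h,(100,150,80),(125,255,255));k2=np.zeros_like(k);k2[100:140,245:278]=k[100:140,245:278]
    c=max(cv2.findContours(k2,0,1)[0],key=cv2.contourArea)
    q=np.array([onz(t,*p,z)[:2] for p in cv2.boxPoints(cv2.minAreaRect(c))]);print('blue sq',np.round(q,3))
E
```

```text
red top [226.9 180.7] 11.0 side bb 225 214 27 21 z=.097: [0.6044 0.0823 0.095 ]
   tri lid [0.6051 0.0827 0.0896] 0.0
yellow top [264.9 190.4] 11.0 side bb 243 190 24 18 z=.097: [ 0.5816 -0.0105  0.095 ]
   tri lid [ 0.5814 -0.0106  0.0899] 0.0013
green top [238.4 222.4] 10.4 side bb 278 209 25 20 z=.097: [0.5035 0.053  0.095 ]
   tri lid [0.5028 0.0533 0.0893] 0.0015
head top (252.09459459459458, 162.04504504504501) ((252.76925659179688, 158.6538543701172), (9.21745777130127, 18.631032943725586), 11.309932708740234) [0.6602 0.0223 0.042 ]
head side (213.4364604125083, 227.96074517631402) (201, 218, 25, 19)
tri head [0.6654288  0.02271767 0.02633832] 0.004830352798728096
blue sq [[ 0.747  0.024]
 [ 0.8    0.013]
 [ 0.792 -0.02 ]
 [ 0.74  -0.01 ]]
```

View pics/tc.png

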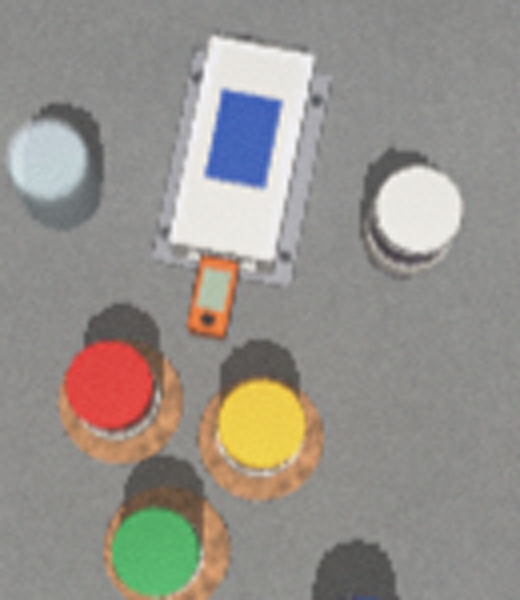

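View pics/sc.png

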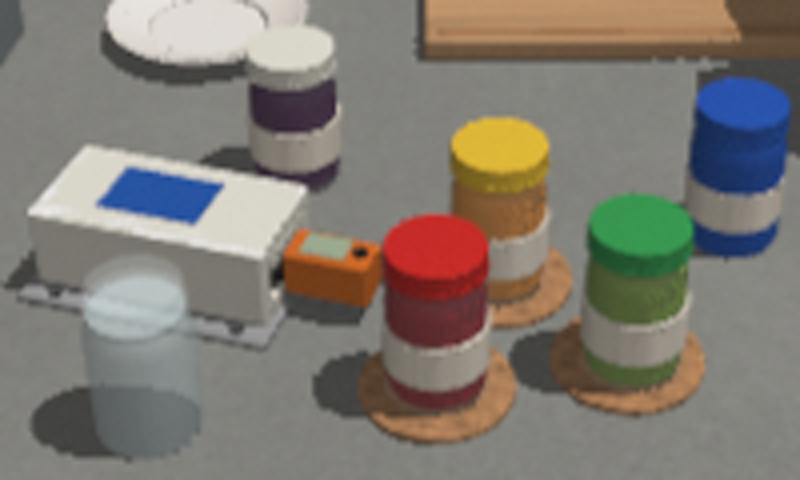

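Crops: jars stand clear of each other on their mats (green on near, red on left, yellow on right); the head is at about top px (253,159), tilted about -0.2 rad. Next I measure the board, tray, plum jar and refined points.

```bash
python3 - <<'E'
from m import *
t=shot('top');s=shot('side')
h=cv2.cvtColor(t['img'],cv2.COLOR_BGR2HSV)
def rect(m,box,z,name,f=None):
    x0,y0,x1,y1=box;k=np.zeros_like(m);k[y0:y1,x0:x1]=m[y0:y1,x0:x1]
    k=cv2.morphologyEx(k,cv2.MORPH_CLOSE,np.ones((5,5),np.uint8))
    c=max(cv2.findContours(k,0,1)[0],key=cv2.contourArea)
    w=np.array([onz(t,*p[0],z)[:2] for p in c],np.float32)
    r=cv2.minAreaRect(w*1000);print(name,np.round(r[0],1),np.round(r[1],1),round(r[2],2),'px',np.round(cv2.boxPoints(cv2.minAreaRect(c))).tolist());return c
rect(cv2.inRange(h,(5,70,30),(25,255,255)),(345,150,435,295),.018,'board')
print('tray hsv',h[210,130],'top',h[210,180],'wall',h[210,100:105].tolist())
g=cv2.cvtColor(t['img'],cv2.COLOR_BGR2GRAY)
rect(cv2.inRange(g,135,255),(94,142,164,280),.026,'tray')
rect(cv2.inRange(h,(5,150,80),(18,255,255)),(240,140,265,175),.042,'head')
rect(cv2.inRange(h,(0,0,185),(180,60,255)),(240,90,285,155),.056,'dock')
rect(cv2.inRange(h,(0,0,185),(180,60,255)),(288,122,322,152),.092,'plum')
rect(cv2.inRange(h,(90,15,120),(110,120,255)),(198,108,226,142),.08,'glass')
for p,z in(((226.9,180.7),.097),((264.9,190.4),.097),((238.4,222.4),.097)):print(np.round(onz(t,*p,z),4))
hs=cv2.cvtColor(s['img'],cv2.COLOR_BGR2HSV)
big=lambda im,x0,y0,x1,y1,f:cv2.resize(im[y0:y1,x0:x1],None,fx=f,fy=f,interpolation=cv2.INTER_CUBIC)
a=np.zeros((600,800,3),np.uint8)
q=big(s['img'],225,140,360,180,3);a[:q.shape[0],:q.shape[1]]=q
q=big(s['img'],150,315,370,384,3);a[130:130+q.shape[0],:q.shape[1]]=q[:,:800]
q=big(t['img'],90,140,170,280,1.7);a[350:350+q.shape[0],:q.shape[1]]=q
q=big(t['img'],345,150,435,290,1.7);a[350:350+q.shape[0],300:300+q.shape[1]]=q
cv2.imwrite('pics/pl.png',a)
E
```

```text
board [ 510.1 -333. ] [308.6 141.5] 7.05 px [[353.0, 167.0], [407.0, 159.0], [424.0, 278.0], [370.0, 286.0]]
tray hsv [  0   4 202] top [ 15   4 144] wall [[23, 5, 203], [20, 4, 210], [150, 3, 94], [60, 4, 72], [0, 0, 76]]
tray [536.1 345.8] [362.  183.9] 1.81 px [[94.0, 142.0], [163.0, 142.0], [163.0, 279.0], [94.0, 279.0]]
head [659.   22.5] [23.9 28.2] 79.28 px [[246.0, 167.0], [249.0, 156.0], [258.0, 158.0], [255.0, 169.0]]
dock [754.6   2.4] [ 74.5 157.3] 80.7 px [[241.0, 152.0], [251.0, 93.0], [280.0, 98.0], [269.0, 157.0]]
plum [ 714.9 -107.3] [50.2 51.8] 0.32 px [[294.0, 127.0], [315.0, 127.0], [315.0, 147.0], [294.0, 147.0]]
glass [742.2 122.2] [58.4 54.4] 39.75 px [[198.0, 136.0], [206.0, 112.0], [224.0, 119.0], [217.0, 142.0]]
[0.6043 0.082  0.097 ]
[ 0.5813 -0.0104  0.097 ]
[0.5035 0.0528 0.097 ]
```

View pics/pl.png

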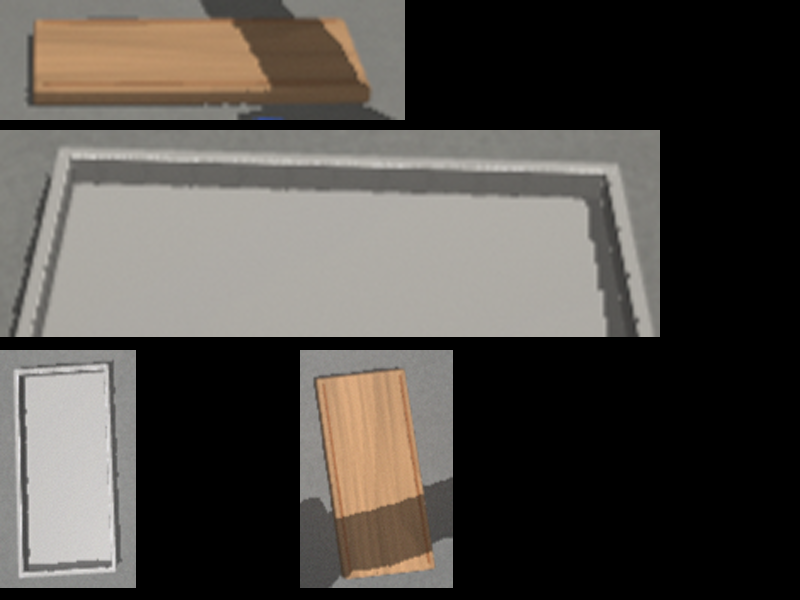

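Shows: board corners side (236.7,170)/(347.7,169), tray far rim corners side (170.7,321.7)/(355,326.7); top tray corners (98.8,151.2),(155.3,148.2),(157.6,270),(101.8,273.5).

```bash
python3 - <<'E'
from m import *
t=shot('top');s=shot('side')
q=np.array([onz(t,*p,.026)[:2] for p in((98.8,151.2),(155.3,148.2),(157.6,270),(101.8,273.5))])*1000
print('tray',q.round(1).tolist(),q.mean(0),cv2.minAreaRect(q.astype(np.float32)))
for n,a,b in(('tray+x',(155.3,148.2),(170.7,321.7)),('tray-x',(157.6,270),(355,326.7)),('board+x',(354.4,167),(236.7,170)),('board-x',(370.9,282.4),(347.7,168.7))):
    p,g=cross(ray(t,*a),ray(s,*b));print(n,p.round(4),round(g,4))
# head: whole contour incl. display (fill), min-area rectangle
h=cv2.cvtColor(t['img'],cv2.COLOR_BGR2HSV)
x0,y0,x1,y1=240,145,265,175;o=h[y0:y1,x0:x1]
m=cv2.inRange(o,(5,110,60),(20,255,255));pts=np.argwhere(m)[:,::-1]+[x0,y0]
w=np.array([onz(t,*p,.042)[:2] for p in pts],np.float32)*1000
print('head',cv2.minAreaRect(w),len(w))
r=cv2.minAreaRect(w);c=np.append(np.array(r[0])/1000,.042);print('side pred of head-top centre',proj(s,c),'bottom',proj(s,np.append(c[:2],.014)))
E
```

```text
tray [[689.4, 429.4], [698.4, 279.4], [380.7, 262.8], [370.4, 406.4]] [534.74087377 344.49910421] ((534.3108520507812, 344.78619384765625), (319.8229675292969, 150.28628540039062), 3.4413180351257324)
tray+x [0.6993 0.2812 0.0193] 0.0012
tray-x [0.3813 0.2629 0.0254] 0.0013
board+x [ 0.6522 -0.2482  0.0163] 0.0022
board-x [ 0.3522 -0.2849  0.0184] 0.0033
head ((669.0096435546875, 20.88340950012207), (25.4407901763916, 51.40993118286133), 79.27668762207031) 117
side pred of head-top centre [212.75654973 221.87935278] bottom [213.29186379 231.88911026]
```

{"method": "play_rows", "body": {
  "motion": [
    [1, [19, 56, 0], 0],
    [1, [38, 112, 0], 0],
    [1, [57, 168, 0], 0],
    [1, [76, 224, 0], 0],
    [1, [95, 280, 0], 0],
    [1, [114, 336, 0], 0],
    [1, [133, 392, 0], 0],
    [1, [150, 448, 0], 0]
  ]
}}

```text
t: 1.4
ee_pos: [0.4337, -0.1629, 0.223]
ee_rot: [3.067, 0.674, 0.002]
contact_force: [0.9, -0.8, -0.3]
opening: 0.0868
grasp_force: 0.0
```

{"method": "play_rows", "body": {
  "motion": [
    [1, [18, 54, 0], 0],
    [1, [36, 108, 0], 0],
    [1, [54, 162, 0], 0],
    [1, [70, 216, -20], 0],
    [1, [70, 216, -50], 0],
    [1, [70, 216, -60], 0],
    [1, [70, 216, -60], 0],
    [1, [70, 216, -60], 0]
  ]
}}

```text
t: 2.4
ee_pos: [0.5039, 0.0505, 0.1636]
ee_rot: [3.068, 0.672, 0.003]
contact_force: [0.2, 1.2, 0.0]
opening: 0.0873
grasp_force: 0.0
```

```bash
python3 - <<'E'
from m import *
s=shot('side','s1.png');t=shot('top','t1.png')
o=observe();print(o['ee_pos'].round(4),o['ee_rot'].round(3),o['t'],o['contact_force'].round(2))
cv2.imwrite('pics/c1.png',np.hstack([cv2.resize(d['img'][120:300,170:370],None,fx=2,fy=2) for d in(s,t)]))
E
```

```text
[0.5038 0.0507 0.1637] [3.068e+00 6.720e-01 3.000e-03] 2.5 [ 0.49 -0.15  0.88]
```

View pics/c1.png

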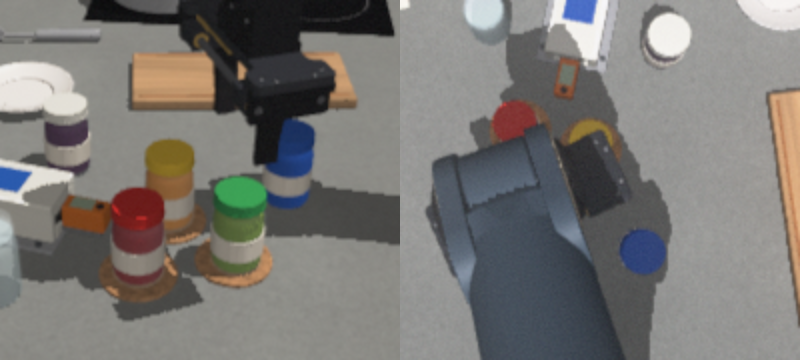

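Picture: finger tip at about side px (304,199), gripper over the gap behind the green jar; I compare with the projected TCP.

```bash
python3 - <<'E'
from m import *
s=shot('side');t=shot('top');o=observe();p=o['ee_pos']
R=cv2.Rodrigues(o['ee_rot'])[0];print(R.round(2))
for k in(-.05,0,.05):
    q=p+R[:,1]*k;print(q.round(3),proj(s,q).round(1),proj(t,q).round(1))
q=p-R[:,2]*.1;print('back',proj(s,q).round(1),proj(t,q).round(1))
E
```

```text
[[ 0.91  0.42  0.  ]
 [ 0.42 -0.91 -0.  ]
 [ 0.    0.   -1.  ]]
[0.483 0.096 0.163] [302.1 201.2] [217.1 231.2]
[0.504 0.051 0.163] [291.4 187.3] [237.6 222. ]
[0.525 0.006 0.163] [281.7 174.6] [258.1 212.7]
back [294.7 141.1] [234.8 221.3]
```

View pics/s1.png

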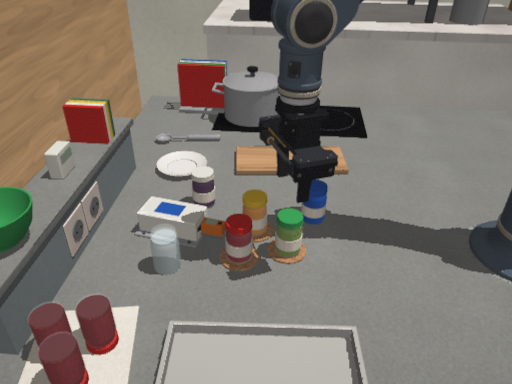

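Near finger matches its projection (302,201), so the model holds. Descend onto the green jar.

{"method": "play_rows", "body": {
  "motion": [
    [1, [0, 2, -15], 0],
    [1, [0, 2, -35], 0],
    [1, [0, 2, -55], 0],
    [1, [0, 2, -75], 0],
    [1, [0, 2, -95], 0],
    [1, [0, 2, -108], 0],
    [1, [0, 2, -112], 0],
    [1, [0, 2, -112], 0]
  ],
  "newtons": 25
}}

```text
t: 3.6
ee_pos: [0.5033, 0.0534, 0.0506]
ee_rot: [-3.068, -0.675, -0.0]
contact_force: [-0.1, 0.4, -0.5]
opening: 0.0871
grasp_force: 0.0
```

{"method": "play_rows", "body": {
  "motion": [
    [0.6, [0, 0, 0], 0],
    [0.5, [0, 0, 0], 0],
    [0.5, [0, 0, 0], 0],
    [0.5, [0, 0, 0], 0],
    [0.5, [0, 0, 0], 0],
    [0.5, [0, 0, 0], 0],
    [0.5, [0, 0, 5], 0],
    [0.5, [0, 0, 10], 0]
  ]
}}

```text
t: 4.6
ee_pos: [0.5024, 0.0534, 0.0603]
ee_rot: [-3.068, -0.675, 0.002]
contact_force: [-0.4, -0.3, -3.5]
opening: 0.0555
grasp_force: 25.0
```

{"method": "play_rows", "body": {
  "motion": [
    [0.5, [0, 0, 25], 0],
    [0.5, [0, 0, 60], 0],
    [0.5, [0, 0, 95], 0],
    [0.5, [0, 0, 120], 0],
    [0.5, [-6, -25, 130], 0],
    [0.5, [-14, -65, 130], 0],
    [0.5, [-22, -105, 130], 0],
    [0.5, [-30, -145, 130], 0]
  ]
}}

```text
t: 5.6
ee_pos: [0.4722, -0.0926, 0.1904]
ee_rot: [-3.068, -0.676, 0.001]
contact_force: [0.7, 0.0, -3.0]
opening: 0.0553
grasp_force: 25.0
```

{"method": "play_rows", "body": {
  "motion": [
    [0.5, [-8, -40, 0], 0],
    [0.5, [-16, -80, 0], 0],
    [0.5, [-24, -120, 0], 0],
    [0.5, [-32, -160, 0], 0],
    [0.5, [-40, -200, 0], 0],
    [0.5, [-47, -230, 0], 0],
    [0.5, [-52, -252, 0], 0],
    [0.5, [-52, -252, 0], 0]
  ]
}}

```text
t: 6.6
ee_pos: [0.4199, -0.3451, 0.1901]
ee_rot: [-3.069, -0.669, 0.002]
contact_force: [0.2, 1.4, -4.2]
opening: 0.0554
grasp_force: 25.0
```

{"method": "play_rows", "body": {
  "motion": [
    [0.5, [0, 0, -15], 0],
    [0.5, [0, 0, -40], 0],
    [0.5, [0, 0, -65], 0],
    [0.5, [0, 0, -90], 0],
    [0.5, [0, 0, -107], 0],
    [0.5, [0, 0, -117], 0],
    [0.5, [0, 0, -121], 0],
    [0.5, [0, 0, -123], 0]
  ]
}}

```text
t: 7.6
ee_pos: [0.4216, -0.3439, 0.0679]
ee_rot: [3.067, 0.675, 0.001]
contact_force: [0.6, -0.6, -3.2]
opening: 0.0553
grasp_force: 25.0
```

{"method": "play_rows", "body": {
  "motion": [
    [0.5, [0, 0, -1], 0],
    [0.5, [0, 0, -2], 0],
    [0.5, [0, 0, -3], 0],
    [0.5, [0, 0, -4], 0],
    [0.5, [0, 0, -4.5], 0],
    [0.5, [0, 0, -4.5], 0],
    [0.5, [0, 0, -4.5], 0],
    [0.5, [0, 0, -4.5], 0]
  ]
}}

```text
t: 8.6
ee_pos: [0.4212, -0.3439, 0.0638]
ee_rot: [3.068, 0.674, 0.0]
contact_force: [-2.5, 0.8, 6.0]
opening: 0.056
grasp_force: 25.0
```

{"method": "play_rows", "body": {
  "motion": [
    [0.65, [0, 0, 0], 0],
    [0.8, [0, 0, 0], 0],
    [1, [0, 0, 0], 0],
    [1, [0, 0, 0], 0],
    [1, [0, 0, 15], 0],
    [1, [0, 0, 45], 0],
    [1, [0, 0, 80], 0],
    [1, [0, 0, 100], 0]
  ]
}}

```text
t: 9.6
ee_pos: [0.4221, -0.3443, 0.1661]
ee_rot: [3.065, 0.674, 0.004]
contact_force: [0.0, 0.7, -0.0]
opening: 0.0869
grasp_force: 0.0
```

{"method": "play_rows", "body": {
  "motion": [
    [1, [21, 44, 0], 0],
    [1, [43, 90, 0], 0],
    [1, [67, 140, 0], 0],
    [1, [91, 190, 0], 0],
    [1, [115, 240, 0], 0],
    [1, [139, 290, 0], 0],
    [1, [160, 333, 0], 0],
    [1, [160, 333, -15], 0]
  ]
}}

```text
t: 10.6
ee_pos: [0.5837, -0.0052, 0.1502]
ee_rot: [-3.064, -0.686, -0.01]
contact_force: [-0.4, 0.7, 0.4]
opening: 0.0868
grasp_force: 0.0
```

```bash
python3 - <<'E'
from m import *
s=shot('side','s2.png');o=observe();print(o['ee_pos'].round(4),o['ee_rot'].round(3))
b=blob(s,(50,120,50),(75,255,255),(230,90,420,200));print('green lid side',cv2.boundingRect(b),cen(b),'expect',proj(s,(.421,-.344,.103)))
E
```

```text
[ 0.5808 -0.0087  0.147 ] [-3.066e+00 -6.810e-01  2.000e-03]
green lid side (315, 124, 21, 13) (324.6789819376026, 129.76600985221674) expect [324.01578344 129.76128849]
```

{"method": "play_rows", "body": {
  "motion": [
    [1, [0, 0, -15], 0],
    [1, [0, 0, -35], 0],
    [1, [0, 0, -55], 0],
    [1, [0, 0, -75], 0],
    [1, [0, 0, -90], 0],
    [1, [0, 0, -98], 0],
    [0.8, [0, 0, -98], 0],
    [0.6, [0, 0, -98], 0]
  ]
}}

```text
t: 11.65
ee_pos: [0.5817, -0.0108, 0.0507]
ee_rot: [3.068, 0.674, 0.002]
contact_force: [-0.2, -0.4, 0.3]
opening: 0.074
grasp_force: 0.0
```

{"method": "play_rows", "body": {
  "motion": [
    [0.5, [0, 0, 0], 0],
    [0.5, [0, 0, 0], 0],
    [0.5, [0, 0, 0], 0],
    [0.5, [0, 0, 0], 0],
    [0.5, [0, 0, 8], 0],
    [0.5, [0, 0, 35], 0],
    [0.5, [0, 0, 70], 0],
    [0.5, [0, 0, 105], 0]
  ]
}}

```text
t: 12.65
ee_pos: [0.5802, -0.0105, 0.1556]
ee_rot: [-3.068, -0.675, 0.003]
contact_force: [0.3, 0.2, -2.8]
opening: 0.0555
grasp_force: 25.0
```

{"method": "play_rows", "body": {
  "motion": [
    [0.5, [-5, -25, 15], 0],
    [0.5, [-14, -65, 25], 0],
    [0.5, [-24, -110, 25], 0],
    [0.5, [-34, -155, 25], 0],
    [0.5, [-44, -200, 25], 0],
    [0.5, [-54, -245, 25], 0],
    [0.5, [-64, -290, 25], 0],
    [0.5, [-71, -322, 25], 0]
  ]
}}

```text
t: 13.65
ee_pos: [0.5085, -0.3348, 0.1795]
ee_rot: [-3.068, -0.671, 0.002]
contact_force: [-0.2, -0.7, -1.7]
opening: 0.0554
grasp_force: 25.0
```

{"method": "play_rows", "body": {
  "motion": [
    [0.5, [0, 0, 0], 0],
    [0.5, [0, 0, -20], 0],
    [0.5, [0, 0, -45], 0],
    [0.5, [0, 0, -70], 0],
    [0.5, [0, 0, -92], 0],
    [0.5, [0, 0, -105], 0],
    [0.5, [0, 0, -112], 0],
    [0.5, [0, 0, -114], 0]
  ]
}}

```text
t: 14.65
ee_pos: [0.5104, -0.3325, 0.0661]
ee_rot: [-3.068, -0.675, -0.0]
contact_force: [0.7, -0.2, -2.0]
opening: 0.0557
grasp_force: 25.0
```

{"method": "play_rows", "body": {
  "motion": [
    [0.5, [0, 0, -1], 0],
    [0.5, [0, 0, -2], 0],
    [0.5, [0, 0, -3], 0],
    [0.5, [0, 0, -3.5], 0],
    [0.5, [0, 0, -3.5], 0],
    [0.5, [0, 0, -3.5], 0],
    [0.6, [0, 0, -3.5], 0],
    [0.7, [0, 0, -3.5], 0]
  ]
}}

```text
t: 15.65
ee_pos: [0.5107, -0.3331, 0.0631]
ee_rot: [3.067, 0.674, 0.002]
contact_force: [1.1, 0.3, -0.9]
opening: 0.0587
grasp_force: 0.0
```

{"method": "play_rows", "body": {
  "motion": [
    [0.8, [0, 0, 0], 0],
    [1, [0, 0, 0], 0],
    [1, [0, 0, 0], 0],
    [1, [0, 0, 15], 0],
    [1, [0, 0, 45], 0],
    [1, [0, 0, 75], 0],
    [1, [10, 25, 90], 0],
    [1, [20, 75, 90], 0]
  ]
}}

```text
t: 16.65
ee_pos: [0.5314, -0.2599, 0.1554]
ee_rot: [3.066, 0.666, 0.006]
contact_force: [0.4, 0.7, 0.3]
opening: 0.0869
grasp_force: 0.0
```

{"method": "play_rows", "body": {
  "motion": [
    [1, [11, 50, 0], 0],
    [1, [22, 100, 0], 0],
    [1, [33, 150, 0], 0],
    [1, [44, 200, 0], 0],
    [1, [55, 250, 0], 0],
    [1, [66, 300, 0], 0],
    [1, [74, 340, 0], 0],
    [1, [74, 340, -10], 0]
  ]
}}

```text
t: 17.65
ee_pos: [0.6051, 0.0877, 0.1445]
ee_rot: [-3.064, -0.685, -0.007]
contact_force: [-0.1, -0.3, -0.1]
opening: 0.087
grasp_force: 0.0
```

{"method": "play_rows", "body": {
  "motion": [
    [1, [0, 0, 0], 0],
    [1, [0, 0, -25], 0],
    [1, [0, 0, -50], 0],
    [1, [0, 0, -70], 0],
    [1, [0, 0, -85], 0],
    [1, [0, 0, -92], 0],
    [0.8, [0, 0, -92], 0],
    [0.6, [0, 0, -92], 0]
  ]
}}

```text
t: 18.65
ee_pos: [0.6047, 0.0825, 0.0513]
ee_rot: [3.068, 0.675, 0.002]
contact_force: [0.1, 0.2, 0.2]
opening: 0.0741
grasp_force: 0.0
```

{"method": "play_rows", "body": {
  "motion": [
    [0.5, [0, 0, 0], 0],
    [0.5, [0, 0, 0], 0],
    [0.5, [0, 0, 0], 0],
    [0.5, [0, 0, 0], 0],
    [0.5, [0, 0, 8], 0],
    [0.5, [0, 0, 35], 0],
    [0.5, [0, 0, 70], 0],
    [0.5, [0, 0, 105], 0]
  ]
}}

```text
t: 19.65
ee_pos: [0.6031, 0.0824, 0.1559]
ee_rot: [-3.068, -0.675, 0.003]
contact_force: [-0.6, -0.7, -3.3]
opening: 0.0557
grasp_force: 25.0
```

{"method": "play_rows", "body": {
  "motion": [
    [0.5, [0, -30, 15], 0],
    [0.5, [-1, -80, 25], 0],
    [0.5, [-2, -130, 25], 0],
    [0.5, [-3, -180, 25], 0],
    [0.5, [-4, -230, 25], 0],
    [0.5, [-5, -280, 25], 0],
    [0.5, [-5, -330, 25], 0],
    [0.5, [-5, -375, 25], 0]
  ]
}}

```text
t: 20.65
ee_pos: [0.5981, -0.2942, 0.1798]
ee_rot: [-3.067, -0.674, 0.002]
contact_force: [0.8, 0.1, -3.2]
opening: 0.0555
grasp_force: 25.0
```

{"method": "play_rows", "body": {
  "motion": [
    [0.5, [0, -22, 0], 0],
    [0.5, [0, -29, -10], 0],
    [0.5, [0, -29, -35], 0],
    [0.5, [0, -29, -65], 0],
    [0.5, [0, -29, -90], 0],
    [0.5, [0, -29, -105], 0],
    [0.5, [0, -29, -112], 0],
    [0.5, [0, -29, -114], 0]
  ]
}}

```text
t: 21.65
ee_pos: [0.5996, -0.3212, 0.0667]
ee_rot: [-3.068, -0.676, -0.001]
contact_force: [-0.4, 1.2, -3.1]
opening: 0.0554
grasp_force: 25.0
```

{"method": "play_rows", "body": {
  "motion": [
    [0.5, [0, 0, -1], 0],
    [0.5, [0, 0, -2], 0],
    [0.5, [0, 0, -3], 0],
    [0.5, [0, 0, -4], 0],
    [0.5, [0, 0, -4], 0],
    [0.5, [0, 0, -4], 0],
    [0.6, [0, 0, -4], 0],
    [0.7, [0, 0, -4], 0]
  ]
}}

```text
t: 22.65
ee_pos: [0.5999, -0.3221, 0.0635]
ee_rot: [3.067, 0.674, 0.003]
contact_force: [-0.1, 0.8, -0.2]
opening: 0.0589
grasp_force: 0.0
```

{"method": "play_rows", "body": {
  "motion": [
    [0.8, [0, 0, 0], 0],
    [1, [0, 0, 0], 0],
    [1, [0, 0, 0], 0],
    [1, [0, 0, 15], 0],
    [1, [0, 0, 45], 0],
    [1, [0, 0, 75], 0],
    [1, [0, 25, 95], 0],
    [1, [0, 75, 95], 0]
  ]
}}

```text
t: 23.65
ee_pos: [0.6, -0.247, 0.1602]
ee_rot: [3.067, 0.668, 0.006]
contact_force: [-0.1, 0.2, 0.1]
opening: 0.0872
grasp_force: 0.0
```

{"method": "play_rows", "body": {
  "motion": [
    [1, [9, 38, 0], -0.1],
    [1, [18, 76, 0], -0.2],
    [1, [28, 116, 0], -0.3],
    [1, [38, 156, 0], -0.4],
    [1, [48, 196, 0], -0.5],
    [1, [57, 236, 0], -0.6],
    [1, [65, 269, 0], -0.62],
    [1, [65, 269, 0], -0.62]
  ]
}}

```text
t: 24.65
ee_pos: [0.6634, 0.0292, 0.158]
ee_rot: [-3.126, 0.28, 0.001]
contact_force: [-0.5, 0.6, 0.9]
opening: 0.0868
grasp_force: 0.0
```

{"method": "play_rows", "body": {
  "motion": [
    [0.8, [0, 0, -20], 0],
    [0.7, [0, 0, -45], 0],
    [0.7, [0, 0, -70], 0],
    [0.7, [0, 0, -80], 0],
    [0.7, [0, 0, -80], 0],
    [0.7, [0, 0, -80], 0],
    [0.7, [0, 0, -80], 0],
    [0.7, [0, 0, -80], 0]
  ]
}}

```text
t: 25.65
ee_pos: [0.6645, 0.0223, 0.0783]
ee_rot: [-3.128, 0.293, -0.002]
contact_force: [0.4, -0.1, -1.0]
opening: 0.0612
grasp_force: 0.0
```

```bash
python3 - <<'E'
from m import *
s=shot('side','s3.png');t=shot('top','t3.png');o=observe();p=o['ee_pos'];R=cv2.Rodrigues(o['ee_rot'])[0]
print(p.round(4),R[:,1].round(3),np.arctan2(R[1,0],R[0,0]))
for k in(-.035,.035):print(proj(s,p+R[:,1]*k))
cv2.imwrite('pics/c3.png',np.hstack([cv2.resize(s['img'][100:280,150:350],None,fx=2,fy=2),cv2.resize(t['img'][100:280,220:420],None,fx=2,fy=2)]))
E
```

```text
[0.6644 0.0223 0.078 ] [-0.186 -0.983 -0.   ] -0.18713892673544572
[208.16244119 218.46269197]
[219.64400427 200.15756217]
```

View pics/c3.png

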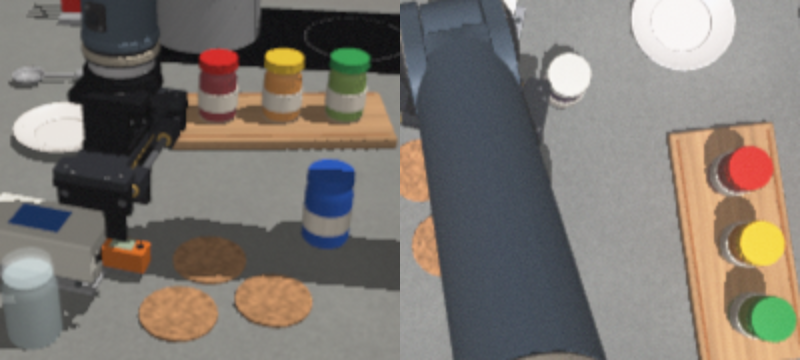

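Picture: three jars upright on the board, gripper (finger at side px ~(207,218)) above the orange head, plum jar clear. Descend and grip.

{"method": "play_rows", "body": {
  "motion": [
    [0.7, [0, 0, -15], 0],
    [0.7, [0, 0, -30], 0],
    [0.7, [0, 0, -45], 0],
    [0.7, [0, 0, -56], 0],
    [0.7, [0, 0, -63], 0],
    [0.7, [0, 0, -66], 0],
    [0.7, [0, 0, -66], 0],
    [0.7, [0, 0, -66], 0]
  ]
}}

```text
t: 26.75
ee_pos: [0.6646, 0.0223, 0.0121]
ee_rot: [-3.128, 0.294, -0.002]
contact_force: [-0.4, -0.4, 0.8]
opening: 0.0611
grasp_force: 0.0
```

{"method": "play_rows", "body": {
  "motion": [
    [0.5, [0, 0, 0], 0],
    [0.4, [0, 0, 0], 0],
    [0.3, [0, 0, 0], 0],
    [0.2, [0, 0, 0], 0],
    [0.2, [0, 0, 0], 0],
    [0.2, [0, 0, 0], 0],
    [0.2, [0, 0, 0], 0],
    [0.2, [0, 0, 0], 0]
  ],
  "newtons": 40
}}

```text
t: 27.75
ee_pos: [0.6639, 0.0216, 0.0116]
ee_rot: [3.127, -0.294, -0.001]
contact_force: [-2.0, -2.9, 0.8]
opening: 0.0254
grasp_force: 40.0
```

{"method": "play_rows", "body": {
  "motion": [
    [0.2, [-2, 0.4, 0], 0.02],
    [0.2, [-4, 0.8, 0], -0.02],
    [0.2, [-6, 1.1, 0], 0.02],
    [0.2, [-8, 1.5, 0], -0.02],
    [0.2, [-10, 1.9, 0], 0.02],
    [0.2, [-12, 2.3, 0], -0.02],
    [0.2, [-14, 2.7, 0], 0.02],
    [0.2, [-16, 3, 0], 0]
  ]
}}

```text
t: 28.75
ee_pos: [0.6481, 0.025, 0.0116]
ee_rot: [3.128, -0.295, 0.0]
contact_force: [3.3, -3.1, -0.7]
opening: 0.026
grasp_force: 40.0
```

{"method": "play_rows", "body": {
  "motion": [
    [0.2, [-3, 0.6, 0], 0.02],
    [0.2, [-6, 1.1, 0], -0.02],
    [0.2, [-9, 1.7, 0], 0.02],
    [0.2, [-12, 2.3, 0], -0.02],
    [0.2, [-15, 2.9, 0], 0.02],
    [0.2, [-18, 3.4, 0], -0.02],
    [0.2, [-21, 4, 0], 0.02],
    [0.2, [-24, 4.6, 0], 0]
  ]
}}

```text
t: 29.75
ee_pos: [0.6239, 0.03, 0.0115]
ee_rot: [-3.128, 0.295, 0.0]
contact_force: [0.5, 0.1, -0.3]
opening: 0.0258
grasp_force: 40.0
```

```bash
python3 - <<'E'
from m import *
s=shot('side','s4.png')
b=blob(s,(5,150,80),(18,255,255),(190,205,240,250));print(cv2.boundingRect(b),cen(b))
cv2.imwrite('pics/c4.png',cv2.resize(s['img'][160:280,150:330],None,fx=4,fy=4))
E
```

```text
(236, 227, 4, 14) (238.31034482758622, 234.367816091954)
```

View pics/c4.png

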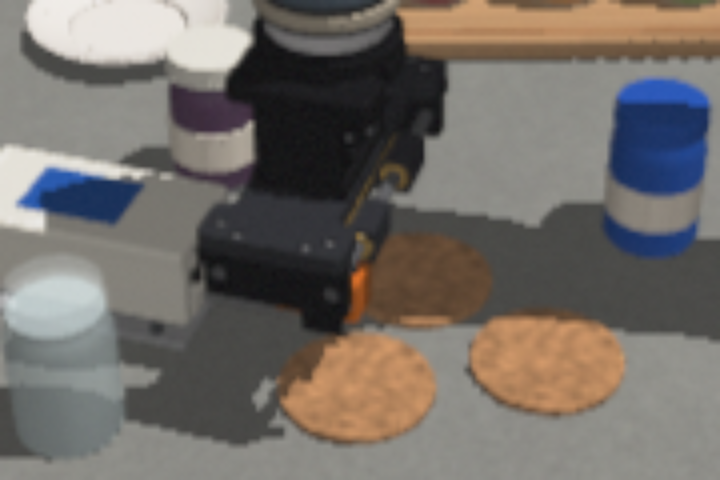

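The head (side px ~(239,234)) has followed out, collar free, forces near zero; the mats are clear. Draw on.

{"method": "play_rows", "body": {
  "motion": [
    [0.2, [-10, 1.9, 0], 0],
    [0.2, [-22, 4.2, 0], 0],
    [0.2, [-35, 6.7, 0], 0],
    [0.2, [-48, 9.1, 0], 0],
    [0.2, [-61, 11.6, 0], 0],
    [0.2, [-74, 14.1, 0], 0],
    [0.2, [-87, 16.5, 0], 0],
    [0.2, [-98, 18.6, 0], 0]
  ]
}}

```text
t: 30.8
ee_pos: [0.5252, 0.0486, 0.0116]
ee_rot: [3.128, -0.293, -0.0]
contact_force: [0.1, -1.2, -0.3]
opening: 0.0258
grasp_force: 40.0
```

{"method": "play_rows", "body": {
  "motion": [
    [0.2, [-7, 1.3, 0], 0],
    [0.2, [-12, 2.3, 0], 0],
    [0.2, [-14, 2.7, 0], 0],
    [0.2, [-14, 2.7, 5], 0],
    [0.2, [-14, 2.7, 20], 0],
    [0.2, [-14, 2.7, 45], 0],
    [0.2, [-14, 2.7, 75], 0],
    [0.2, [-14, 2.7, 100], 0]
  ]
}}

```text
t: 31.8
ee_pos: [0.5128, 0.0512, 0.1139]
ee_rot: [-3.127, 0.294, -0.003]
contact_force: [1.2, 0.2, -0.9]
opening: 0.0255
grasp_force: 40.0
```

```bash
python3 - <<'E'
from m import *
s=shot('side','s5.png');o=observe();print(o['ee_pos'].round(4),o['ee_rot'].round(3))
cv2.imwrite('pics/c5.png',cv2.resize(s['img'][130:290,150:350],None,fx=3.5,fy=3.5))
# mat centres (empty): side view, z=.005
h=cv2.cvtColor(s['img'],cv2.COLOR_BGR2HSV);m=cv2.inRange(h,(5,60,30),(22,200,255));m[:205]=0
m=cv2.morphologyEx(m,cv2.MORPH_CLOSE,np.ones((3,3),np.uint8))
for c in cv2.findContours(m,0,1)[0]:
    if cv2.contourArea(c)>300:
        w=np.array([onz(s,*p[0],.005)[:2] for p in c],np.float32)*1000
        print('mat',cv2.minEnclosingCircle(w))
E
```

```text
[0.515  0.0516 0.1168] [-3.126  0.294 -0.012]
mat ((505.04241943359375, 51.70880889892578), 44.02116012573242)
mat ((589.22705078125, 38.48867416381836), 91.82433319091797)
```

View pics/c5.png

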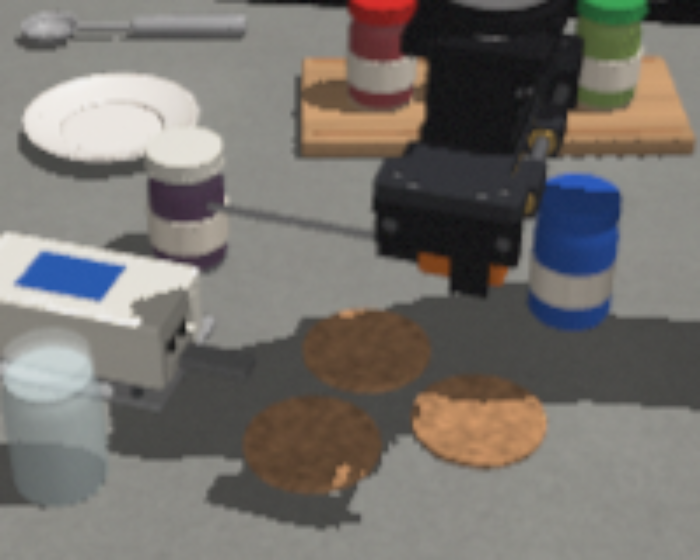

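Picture: thermometer is free and roughly level, probe tip at about side px (210.6,189). Carry to the tray, turning +0.245.

{"method": "play_rows", "body": {
  "motion": [
    [0.2, [-4, 25, 0], 0.03],
    [0.2, [-9, 65, 0], 0.06],
    [0.2, [-14, 110, 0], 0.1],
    [0.2, [-19, 155, 0], 0.14],
    [0.2, [-25, 200, 0], 0.18],
    [0.2, [-31, 245, 0], 0.22],
    [0.2, [-37, 280, 0], 0.245],
    [0.2, [-37, 290, 0], 0.245]
  ]
}}

```text
t: 32.85
ee_pos: [0.4723, 0.3451, 0.1108]
ee_rot: [-3.139, -0.101, 0.004]
contact_force: [-0.3, 0.5, -0.9]
opening: 0.026
grasp_force: 40.0
```

{"method": "play_rows", "body": {
  "motion": [
    [0.2, [0, 0, -10], 0],
    [0.2, [0, 0, -30], 0],
    [0.2, [0, 0, -50], 0],
    [0.2, [0, 0, -65], 0],
    [0.2, [0, 0, -75], 0],
    [0.2, [0, 0, -80], 0],
    [0.2, [0, 0, -80], 0],
    [0.2, [0, 0, -80], 0]
  ]
}}

```text
t: 33.85
ee_pos: [0.4755, 0.3415, 0.0322]
ee_rot: [-3.14, -0.091, -0.002]
contact_force: [0.1, -0.3, -0.0]
opening: 0.0255
grasp_force: 40.0
```

```bash
python3 - <<'E'
from m import *
s=shot('side','s6.png');t=shot('top');o=observe();p=o['ee_pos'];R=cv2.Rodrigues(o['ee_rot'])[0];print(p.round(4),np.arctan2(R[1,0],R[0,0]))
b=p+np.array([0,0,.0145])
for k in(.05,.161):print(proj(s,b+R[:,0]*k).round(1),proj(t,b+R[:,0]*k).round(1))
cv2.imwrite('pics/c6.png',np.vstack([cv2.resize(s['img'][210:384,150:400],None,fx=2,fy=2),cv2.resize(t['img'][140:260,50:300],None,fx=2,fy=2)]))
E
```

```text
[0.4755 0.3414 0.0321] 0.05784883776280933
[268.1 351.6] [125.4 213.1]
[197.  348.6] [124.7 170.1]
```

View pics/c6.png

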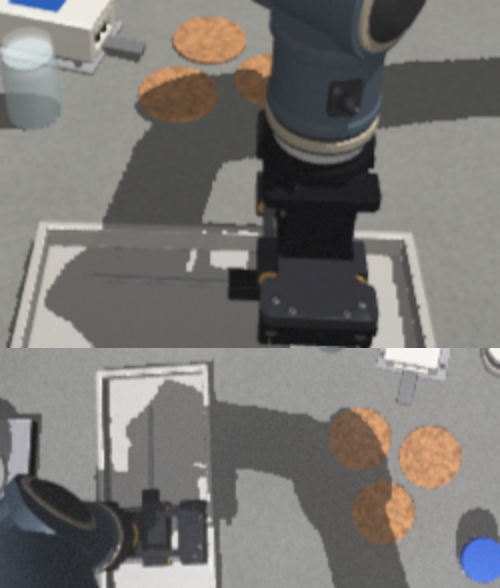

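Level: tip at side px (196.5,347.5) vs predicted (197,348.6), inside the tray. Lower.

{"method": "play_rows", "body": {
  "motion": [
    [0.2, [0, 0, -8], 0],
    [0.2, [0, 0, -16], 0],
    [0.2, [0, 0, -22], 0],
    [0.2, [0, 0, -25], 0],
    [0.2, [0, 0, -26.5], 0],
    [0.2, [0, 0, -27.5], 0],
    [0.2, [0, 0, -28], 0],
    [0.2, [0, 0, -28], 0]
  ]
}}

```text
t: 34.95
ee_pos: [0.4752, 0.3412, 0.0037]
ee_rot: [-3.14, -0.091, -0.0]
contact_force: [0.9, 0.7, -0.9]
opening: 0.0257
grasp_force: 40.0
```

{"method": "play_rows", "body": {
  "motion": [
    [0.2, [0, 0, -0.3], 0],
    [0.2, [0, 0, -0.6], 0],
    [0.2, [0, 0, -0.9], 0],
    [0.2, [0, 0, -1.2], 0],
    [0.2, [0, 0, -1.2], 0],
    [0.2, [0, 0, -1.2], 0],
    [0.2, [0, 0, -1.2], 0],
    [0.2, [0, 0, -1.2], 0]
  ],
  "newtons": 10
}}

```text
t: 35.95
ee_pos: [0.4752, 0.3412, 0.0034]
ee_rot: [3.14, 0.091, 0.001]
contact_force: [-2.0, -1.7, 7.3]
opening: 0.0262
grasp_force: 14.4
```

Fingertips touch the tray floor; release (about a 2 mm settle), small opening, then rise.

{"method": "play_rows", "body": {
  "motion": [
    [0.3, [0, 0, 0.5], 0],
    [0.33, [0, 0, 1], 0],
    [0.4, [0, 0, 1], 0],
    [0.5, [0, 0, 1], 0],
    [0.5, [0, 0, 1], 0],
    [0.5, [0, 0, 10], 0],
    [0.5, [0, 0, 35], 0],
    [0.5, [0, 0, 65], 0]
  ]
}}

```text
t: 36.95
ee_pos: [0.4746, 0.3402, 0.0677]
ee_rot: [3.138, 0.09, -0.003]
contact_force: [0.3, 0.4, 1.0]
opening: 0.0434
grasp_force: 0.0
```

{"method": "play_rows", "body": {
  "motion": [
    [0.7, [0, 0, 30], 0],
    [1, [0, 0, 65], 0],
    [1, [0, 0, 95], 0],
    [1, [10, -50, 95], 0.05],
    [1, [20, -100, 95], 0.15],
    [1, [30, -150, 95], 0.25],
    [1, [40, -200, 95], 0.35],
    [1, [40, -240, 95], 0.375]
  ]
}}

```text
t: 37.95
ee_pos: [0.5153, 0.0981, 0.1625]
ee_rot: [3.068, 0.672, -0.001]
contact_force: [0.0, 0.1, -0.7]
opening: 0.0872
grasp_force: 0.0
```

```bash
python3 - <<'E'
from m import *
s=shot('side','s7.png');t=shot('top','t7.png');o=observe();print(o['ee_pos'].round(4),o['t'])
a=blob(t,(5,110,60),(20,255,255),(95,145,165,275));b=blob(s,(5,110,60),(20,255,255),(150,310,390,384))
w=np.array([onz(t,*p[0],.031)[:2] for p in a],np.float32)*1000
print(cv2.minAreaRect(w));print(cross(ray(t,*cen(a)),ray(s,*cen(b))))
cv2.imwrite('pics/c7.png',np.hstack([cv2.resize(s['img'][300:384,150:370],None,fx=2,fy=2),cv2.resize(t['img'][140:280,90:170],None,fx=1.2,fy=1.2)[:168]]))
E
```

```text
[0.5149 0.0947 0.1622] 38.05
((483.48309326171875, 341.5656433105469), (49.22346115112305, 25.9638729095459), 2.382646322250366)
(array([0.48025521, 0.34417894, 0.01487775]), np.float64(0.00014298238337960998))
```

View pics/c7.png

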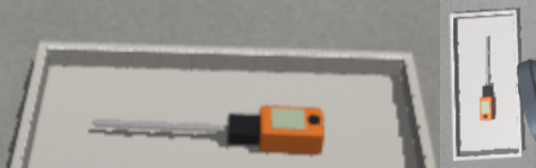

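Thermometer lies flat in the tray, display up (side px ~(290,365) region; head at (483,342), 49x26 mm, as it must be). Now jars back, red first.

{"method": "play_rows", "body": {
  "motion": [
    [1, [10, -45, 0], 0],
    [1, [20, -100, 0], 0],
    [1, [31, -155, 0], 0],
    [1, [42, -210, 0], 0],
    [1, [53, -265, 0], 0],
    [1, [64, -320, 0], 0],
    [1, [75, -375, 0], 0],
    [1, [84, -423, 0], 0]
  ],
  "newtons": 25
}}

```text
t: 39.05
ee_pos: [0.5992, -0.3234, 0.1625]
ee_rot: [-3.068, -0.674, 0.0]
contact_force: [0.1, 0.9, -0.8]
opening: 0.0868
grasp_force: 0.0
```

{"method": "play_rows", "body": {
  "motion": [
    [1, [0, 0, 0], 0],
    [1, [0, 0, 0], 0],
    [1, [0, 0, -20], 0],
    [1, [0, 0, -45], 0],
    [1, [0, 0, -70], 0],
    [1, [0, 0, -90], 0],
    [1, [0, 0, -99], 0],
    [1, [0, 0, -99], 0]
  ]
}}

```text
t: 40.05
ee_pos: [0.599, -0.3214, 0.0627]
ee_rot: [-3.067, -0.675, 0.001]
contact_force: [-0.2, 0.4, 0.2]
opening: 0.0869
grasp_force: 0.0
```

{"method": "play_rows", "body": {
  "motion": [
    [0.7, [0, 0, 0], 0],
    [0.5, [0, 0, 0], 0],
    [0.5, [0, 0, 0], 0],
    [0.5, [0, 0, 0], 0],
    [0.5, [0, 0, 0], 0],
    [0.5, [0, 0, 8], 0],
    [0.5, [0, 0, 35], 0],
    [0.5, [0, 0, 70], 0]
  ]
}}

```text
t: 41.05
ee_pos: [0.5979, -0.3212, 0.1327]
ee_rot: [-3.066, -0.674, 0.005]
contact_force: [0.1, 0.3, -2.8]
opening: 0.0552
grasp_force: 25.0
```

{"method": "play_rows", "body": {
  "motion": [
    [0.5, [0, 10, 30], 0],
    [0.5, [0, 50, 45], 0],
    [0.5, [1, 105, 45], 0],
    [0.5, [2, 160, 45], 0],
    [0.5, [3, 215, 45], 0],
    [0.5, [4, 270, 45], 0],
    [0.5, [5, 325, 45], 0],
    [0.5, [5, 375, 45], 0]
  ]
}}

```text
t: 42.05
ee_pos: [0.6035, 0.0553, 0.1782]
ee_rot: [-3.068, -0.676, 0.001]
contact_force: [0.2, 0.3, -4.0]
opening: 0.0554
grasp_force: 25.0
```

{"method": "play_rows", "body": {
  "motion": [
    [0.5, [0, 22, 0], 0],
    [0.5, [0, 29, -5], 0],
    [0.5, [0, 29, -30], 0],
    [0.5, [0, 29, -60], 0],
    [0.5, [0, 29, -88], 0],
    [0.5, [0, 29, -108], 0],
    [0.5, [0, 29, -119], 0],
    [0.5, [0, 29, -124], 0]
  ]
}}

```text
t: 43.05
ee_pos: [0.6043, 0.0818, 0.0541]
ee_rot: [3.068, 0.674, 0.0]
contact_force: [-0.3, 0.6, -2.8]
opening: 0.0555
grasp_force: 25.0
```

{"method": "play_rows", "body": {
  "motion": [
    [0.5, [0, 0, -1], 0],
    [0.5, [0, 0, -2], 0],
    [0.5, [0, 0, -3], 0],
    [0.5, [0, 0, -4], 0],
    [0.5, [0, 0, -4], 0],
    [0.5, [0, 0, -4], 0],
    [0.5, [0, 0, -4], 0],
    [0.5, [0, 0, -4], 0]
  ]
}}

```text
t: 44.05
ee_pos: [0.6044, 0.0822, 0.0507]
ee_rot: [3.068, 0.675, 0.001]
contact_force: [0.1, -0.3, 1.0]
opening: 0.0554
grasp_force: 25.0
```

{"method": "play_rows", "body": {
  "motion": [
    [0.6, [0, 0, 0], 0],
    [0.7, [0, 0, 0], 0],
    [1, [0, 0, 0], 0],
    [1, [0, 0, 0], 0],
    [1, [0, 0, 15], 0],
    [1, [0, 0, 45], 0],
    [1, [0, 0, 80], 0],
    [1, [0, 0, 110], 0]
  ]
}}

```text
t: 45.05
ee_pos: [0.6046, 0.0823, 0.1629]
ee_rot: [3.068, 0.675, 0.003]
contact_force: [-0.2, -0.6, 0.1]
opening: 0.0869
grasp_force: 0.0
```

{"method": "play_rows", "body": {
  "motion": [
    [1, [-10, -45, 0], 0],
    [1, [-21, -95, 0], 0],
    [1, [-33, -150, 0], 0],
    [1, [-46, -205, 0], 0],
    [1, [-59, -260, 0], 0],
    [1, [-71, -315, 0], 0],
    [1, [-83, -368, 0], 0],
    [1, [-94, -415, 0], 0]
  ]
}}

```text
t: 46.05
ee_pos: [0.5097, -0.3351, 0.1617]
ee_rot: [3.067, 0.673, 0.002]
contact_force: [-0.2, -0.1, 0.1]
opening: 0.087
grasp_force: 0.0
```

{"method": "play_rows", "body": {
  "motion": [
    [1, [0, 0, 0], 0],
    [1, [0, 0, 0], 0],
    [1, [0, 0, -20], 0],
    [1, [0, 0, -45], 0],
    [1, [0, 0, -70], 0],
    [1, [0, 0, -90], 0],
    [1, [0, 0, -97], 0],
    [1, [0, 0, -97], 0]
  ]
}}

```text
t: 47.05
ee_pos: [0.5108, -0.3317, 0.0636]
ee_rot: [-3.067, -0.677, -0.001]
contact_force: [1.1, -0.1, 1.1]
opening: 0.0868
grasp_force: 0.0
```

{"method": "play_rows", "body": {
  "motion": [
    [0.7, [0, 0, 0], 0],
    [0.5, [0, 0, 0], 0],
    [0.5, [0, 0, 0], 0],
    [0.5, [0, 0, 0], 0],
    [0.5, [0, 0, 0], 0],
    [0.5, [0, 0, 8], 0],
    [0.5, [0, 0, 35], 0],
    [0.5, [0, 0, 70], 0]
  ]
}}

```text
t: 48.05
ee_pos: [0.5091, -0.3322, 0.1331]
ee_rot: [-3.066, -0.674, 0.003]
contact_force: [0.1, -0.8, -2.4]
opening: 0.0558
grasp_force: 25.0
```

{"method": "play_rows", "body": {
  "motion": [
    [0.5, [3, 10, 30], 0],
    [0.5, [11, 50, 45], 0],
    [0.5, [21, 95, 45], 0],
    [0.5, [31, 140, 45], 0],
    [0.5, [42, 190, 45], 0],
    [0.5, [53, 240, 45], 0],
    [0.5, [64, 290, 45], 0],
    [0.5, [71, 322, 45], 0]
  ]
}}

```text
t: 49.05
ee_pos: [0.5809, -0.0074, 0.1785]
ee_rot: [-3.066, -0.679, 0.0]
contact_force: [-0.1, -0.3, -2.6]
opening: 0.0555
grasp_force: 25.0
```

{"method": "play_rows", "body": {
  "motion": [
    [0.5, [0, 0, 0], 0],
    [0.5, [0, 0, -5], 0],
    [0.5, [0, 0, -30], 0],
    [0.5, [0, 0, -60], 0],
    [0.5, [0, 0, -88], 0],
    [0.5, [0, 0, -108], 0],
    [0.5, [0, 0, -119], 0],
    [0.5, [0, 0, -124], 0]
  ]
}}

```text
t: 50.05
ee_pos: [0.5809, -0.0119, 0.0539]
ee_rot: [3.068, 0.672, -0.001]
contact_force: [-0.0, -0.0, -2.6]
opening: 0.0553
grasp_force: 25.0
```

{"method": "play_rows", "body": {
  "motion": [
    [0.5, [0, 0, -1], 0],
    [0.5, [0, 0, -2], 0],
    [0.5, [0, 0, -3], 0],
    [0.5, [0, 0, -4], 0],
    [0.5, [0, 0, -4], 0],
    [0.5, [0, 0, -4], 0],
    [0.5, [0, 0, -4], 0],
    [0.5, [0, 0, -4], 0]
  ]
}}

```text
t: 51.05
ee_pos: [0.5814, -0.0108, 0.0506]
ee_rot: [3.068, 0.675, 0.001]
contact_force: [-0.1, 0.3, -0.0]
opening: 0.0551
grasp_force: 25.0
```

{"method": "play_rows", "body": {
  "motion": [
    [0.6, [0, 0, 0], 0],
    [0.7, [0, 0, 0], 0],
    [1, [0, 0, 0], 0],
    [1, [0, 0, 0], 0],
    [1, [0, 0, 15], 0],
    [1, [0, 0, 45], 0],
    [1, [0, 0, 80], 0],
    [1, [0, 0, 110], 0]
  ]
}}

```text
t: 52.05
ee_pos: [0.5816, -0.0107, 0.1629]
ee_rot: [3.068, 0.675, 0.003]
contact_force: [1.0, 1.0, -0.5]
opening: 0.0868
grasp_force: 0.0
```

{"method": "play_rows", "body": {
  "motion": [
    [1, [-18, -38, 0], 0],
    [1, [-38, -78, 0], 0],
    [1, [-59, -123, 0], 0],
    [1, [-81, -168, 0], 0],
    [1, [-102, -213, 0], 0],
    [1, [-123, -257, 0], 0],
    [1, [-144, -300, 0], 0],
    [1, [-160, -333, 0], 0]
  ]
}}

```text
t: 53.05
ee_pos: [0.4201, -0.346, 0.1616]
ee_rot: [3.067, 0.671, 0.001]
contact_force: [1.3, -0.4, 0.4]
opening: 0.0865
grasp_force: 0.0
```

{"method": "play_rows", "body": {
  "motion": [
    [1, [0, 0, 0], 0],
    [1, [0, 0, 0], 0],
    [1, [0, 0, -20], 0],
    [1, [0, 0, -45], 0],
    [1, [0, 0, -70], 0],
    [1, [0, 0, -90], 0],
    [1, [0, 0, -97], 0],
    [1, [0, 0, -97], 0]
  ]
}}

```text
t: 54.05
ee_pos: [0.4218, -0.343, 0.0635]
ee_rot: [-3.067, -0.677, -0.0]
contact_force: [-0.8, -0.6, -0.2]
opening: 0.0867
grasp_force: 0.0
```

{"method": "play_rows", "body": {
  "motion": [
    [0.7, [0, 0, 0], 0],
    [0.5, [0, 0, 0], 0],
    [0.5, [0, 0, 0], 0],
    [0.5, [0, 0, 0], 0],
    [0.5, [0, 0, 0], 0],
    [0.5, [0, 0, 8], 0],
    [0.5, [0, 0, 35], 0],
    [0.5, [0, 0, 70], 0]
  ]
}}

```text
t: 55.05
ee_pos: [0.42, -0.3431, 0.1331]
ee_rot: [-3.066, -0.674, 0.003]
contact_force: [0.0, 0.3, -3.2]
opening: 0.0555
grasp_force: 25.0
```

Return green by (+82,+397).

{"method": "play_rows", "body": {
  "motion": [
    [0.5, [2, 10, 30], 0],
    [0.5, [10, 50, 45], 0],
    [0.5, [21, 105, 45], 0],
    [0.5, [32, 160, 45], 0],
    [0.5, [43, 215, 45], 0],
    [0.5, [54, 265, 45], 0],
    [0.5, [65, 315, 45], 0],
    [0.5, [75, 365, 45], 0]
  ]
}}

```text
t: 56.05
ee_pos: [0.4958, 0.0226, 0.1783]
ee_rot: [3.068, 0.674, -0.001]
contact_force: [1.3, -1.0, -4.0]
opening: 0.0553
grasp_force: 25.0
```

{"method": "play_rows", "body": {
  "motion": [
    [0.5, [5, 23, 0], 0],
    [0.5, [7, 32, -5], 0],
    [0.5, [7, 32, -30], 0],
    [0.5, [7, 32, -60], 0],
    [0.5, [7, 32, -88], 0],
    [0.5, [7, 32, -108], 0],
    [0.5, [7, 32, -119], 0],
    [0.5, [7, 32, -124], 0]
  ]
}}

```text
t: 57.05
ee_pos: [0.503, 0.0523, 0.0539]
ee_rot: [3.068, 0.673, -0.001]
contact_force: [-1.0, 1.1, -4.1]
opening: 0.0556
grasp_force: 25.0
```

{"method": "play_rows", "body": {
  "motion": [
    [0.5, [0, 0, -1], 0],
    [0.5, [0, 0, -2], 0],
    [0.5, [0, 0, -3], 0],
    [0.5, [0, 0, -4], 0],
    [0.5, [0, 0, -4], 0],
    [0.5, [0, 0, -4], 0],
    [0.5, [0, 0, -4], 0],
    [0.5, [0, 0, -4], 0]
  ]
}}

```text
t: 58.05
ee_pos: [0.5034, 0.0532, 0.0506]
ee_rot: [3.068, 0.675, 0.001]
contact_force: [-1.3, -0.4, 0.6]
opening: 0.0557
grasp_force: 25.0
```

{"method": "play_rows", "body": {
  "motion": [
    [0.6, [0, 0, 0], 0],
    [0.7, [0, 0, 0], 0],
    [1, [0, 0, 0], 0],
    [1, [0, 0, 0], 0],
    [1, [0, 0, 15], 0],
    [1, [0, 0, 45], 0],
    [1, [0, 0, 80], 0],
    [1, [0, 0, 120], 0]
  ]
}}

```text
t: 59.05
ee_pos: [0.5029, 0.0532, 0.1722]
ee_rot: [-3.068, -0.675, -0.0]
contact_force: [0.3, -0.1, 0.4]
opening: 0.0869
grasp_force: 0.0
```

{"method": "play_rows", "body": {
  "motion": [
    [1, [-15, -45, 20], 0],
    [1, [-30, -95, 40], 0],
    [1, [-45, -145, 40], 0],
    [1, [-60, -195, 40], 0],
    [1, [-75, -245, 40], 0],
    [1, [-85, -295, 40], 0],
    [1, [-95, -340, 40], 0],
    [1, [-95, -340, 40], 0]
  ]
}}

```text
t: 60.05
ee_pos: [0.4068, -0.2906, 0.2113]
ee_rot: [3.069, 0.663, 0.001]
contact_force: [0.9, -0.2, 0.8]
opening: 0.087
grasp_force: 0.0
```

```bash
python3 - <<'E'
from m import *
s=shot('side','s9.png');t=shot('top','t9.png')
C={'red':((0,150,100),(6,255,255),True,(210,165,245,200)),'yellow':((20,150,120),(32,255,255),False,(248,175,282,210)),'green':((50,120,50),(75,255,255),False,(220,205,255,240))}
for n,(lo,hi,w,b) in C.items():print(n,np.round(onz(t,*cen(blob(t,lo,hi,b,w)),.097),4))
cv2.imwrite('pics/c9.png',np.hstack([s['img'][150:384,130:400],t['img'][90:324,90:360]]))
E
```

```text
red [0.6037 0.083  0.097 ]
yellow [ 0.581  -0.0092  0.097 ]
green [0.5031 0.0541 0.097 ]
```

View pics/c9.png

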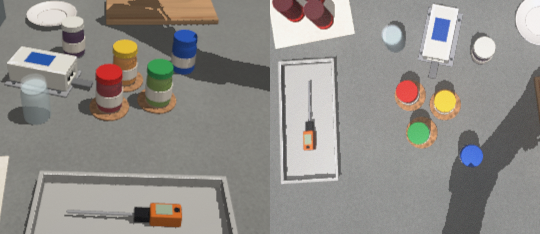

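All jars stand upright on their mats within about 2 mm of where they began; thermometer flat in the tray, arm clear. Handing in.

```bash
python3 -c "
from plant import workorder
print(workorder.finish_job())"
```

```text
the job is handed in; nothing more can be done
None
```

I handed the job in at about 60 s. The last pictures show the thermometer lying flat, display up, in the tray, and each jar upright on its own mat within about 2 mm of its start; I got no verdict back.

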